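Measure a baking pan with a spring tape

ROBOT

A 6-joint arm with a two-finger parallel gripper is mounted at the origin on a cart in front of the work surface, level with it; the furniture and walls round the work are solid. World frame = base frame: x ahead of the robot, y to its left, z up, the work surface at z = 0. Lengths are in m, angles in rad, forces in N, time in s.
With the tool pointing down it reaches from about 0.375 to 0.9 m from the base axis. Payload 3.1 kg.
Tool frame: the origin (TCP) lies between the finger pads; the fingertips stand 8 mm ahead of it and the grasp point (between the pads) lies 11 mm behind it; z points along the fingers, y is the line along which they close (so a half turn about z gives the same grasp; the last joint's range is limited). The gripper opens to 87 mm and grips with 3 to 60 N. Pads are 19 mm wide; open, the fingers measure 117 mm over their backs; the gripper's body (75 mm by 190 mm) begins 51 mm behind the grasp point.
Start: joints at [-1.44, 0.527, 1.433, -0, 1.181, -0.178], TCP at [0.191, -0.595, 0.231] pointing down, gripper open.
Joint ranges: [-3.08, 3.08], [-0.75, 2.2], [0.22, 2.44], [-1.43, 4.57], [0, 2.65], [-2.85, 2.85]. Speed limits (rad/s): [2.79, 2.79, 3.14, 3.14, 3.14, 3.14].

INTERFACE

Orientations are given as a unit quaternion [x, y, z, w].
In Python, from rig import robot, vision, job gives the robot as it stands.
- The arm moves only by the shell command python3 -m handwheel 'ROWS' [OPENING] [FORCE]. ROWS is JSON, a list of rows, each a list of 4 numbers: the shift along the tool's x, y, z as a fraction of full scale, then the turn about the tool's z as a fraction of full scale. A call has 1 to 20 rows; each row is the pose to reach, as a shift and turn from the pose commanded when the call began, along the tool's axes at that moment, turning the shorter way round; what a row does not reach only later rows make up. Full scale, the value 1, is 300 mm for a shift and 2 pi rad for a turn. A row lasts 1/12 s, in which the tool goes at most 41.7 mm and 7.16 degrees, less where a joint would pass 70% of its speed; a pose out of reach is approached as far as the arm can. A call with a number of a shift or a turn outside -1 to 1 is refused whole. A call with a gripper value outside its range is refused whole. OPENING is the opening in per cent of the stroke, from 0 (shut) to 100 (fully open), set as the call begins (- or left out, the last holds). The fingers move at their own pace and stop on an object; FORCE is the grip in N (left out, the last holds). Time passes only in rows, so rows that repeat a pose let the fingers close. It gives the time, the measured TCP pose, the force, the opening and the grip force at its end, in the units of the state.
- robot.get_obs(): the state, without advancing time (a new reading comes with each control period).
- vision.camera(name): name is "scene" or "top" or "wrist"; returns a dict with "frame" (420x560x3 uint8, red, green, blue), "K" (3x3 intrinsics, pixels), "cam_to_world" (4x4, takes a point from camera to world coordinates); the wrist camera has in their place "hand_eye" (4x4, takes a point from camera to tool coordinates, whose origin is the TCP and whose axes are the flange's). Camera axes: x right, y down, z forward; pixel columns grow to the right and rows downward; lengths in m; the calibration is good to about 2 mm. A picture is of the moment at which its call begins: read the wrist's pose just before it. There is no depth.
- job.hand_in(): hands the job in; it is judged then, once.
Trained networks look in the newest picture that a camera, given by its name, has taken for a name from the list of things; names that differ only in an ending like _2 or _b are one class to them, and where a whole thing is asked for, a point or a joint stands for the part that bears it (a point fixed in the world has none). Each returns a list of dicts, best first, with "conf" (0 to 1); they miss things now and then, are a little off and sometimes report something else, mostly with a low value. They report only what shows in the picture. A call takes as long as a camera call. They do not tell look-alikes from the thing itself.
- vision.look_for(camera, label): "point" ([row, column] in pixels, amid what is visible of it).
- vision.outline_of(camera, label): "mask" (420x560 bool, what is visible of it) and "point" ([row, column] in pixels, amid what is visible of it).
The state is a dict: "time": time; "q": joint angles; "joint_velocities": joint speeds; "joint_torque": joint torques, N m; "position": TCP position; "tool_rot": TCP orientation; "ft_force": force on the tool from outside, world axes, zero at the start; "moment": the same for the moment, N m; "grip_width": finger opening in m; "grip_force": force on a finger pad.
Only numpy, scipy, OpenCV 4.12 (cv2) and the standard library are available. Lean on these libraries where they do the work, as an engineer would, in place of code of your own. Each camera call takes 0.05 s, during which the arm holds its last target. There are 200 camera calls.

TASK

Measure the baking pan for its paper liner: stand the tape measure inside the pan and hook the end of the tape over the rim at the blue-topped end, then back the case away along the pan until its back is up against the plain rim at the other end, standing on the pan floor. Press the red lock button on the case right down so that it stays down and the tape stays out, and let go. Leave the muffin and the white paper cup where they are.

Things in the scene. Friction and masses are not known exactly. Their poses are not given: they have to be found in the camera images.
- tape_measure: loose spring tape, 0.55 kg: black case with orange side plates, 78 mm along x, 40 wide (y: grip here), 68 tall; front face 39 mm ahead of its origin; origin: centre of underside; +x: the way the tape comes out. Stands at the start. Tape draws out up to 186 mm against a spring of about 2 N; left standing unlocked on the pan, the case holds by friction (about 2.6 to 5 N)
- hook (a point): middle of the inner face of the steel hook (20 mm wide, 3 thick, lower end 3 mm below this point) at the end of the yellow tape; in the tape measure's frame [0.061 + length drawn out, 0, 0.017]. The tape runs level, underside 27 mm above the case's underside; so retracted, an edge under 22 mm thick and 27 mm high fits between hook and case front
- tape_lock (a joint): travel (m) of the red lock button on top of the case: 0 up and free, the brake bites at 0.0045, then it stops. It goes straight down, takes about 5 N (push with 8 to 12 N), stays where it is left and brakes the tape
- lock_top (a point): centre of the top of the red lock button (26 mm x 22 mm), at [0.006, 0, 0.080] in the tape measure's frame when up; the button stands 12 mm proud of the case and 7 mm when locked
- pan: fixed aluminium sheet pan, 266 mm along its x, 190 mm wide (y), 26 mm tall; floor 2 mm thick, upright rims 6 mm thick all round; origin at the centre of its underside, +x towards the end whose rim is topped in blue
- blue_rim (a point): middle of the top of the blue-topped end rim at its outer face, at [0.133, 0, 0.026] in the pan's frame
- plain_rim (a point): middle of the top of the plain end rim at its inner face, at [-0.127, 0, 0.026] in the pan's frame
- muffin: loose muffin, 85 mm wide, 73 mm tall, origin at the centre of its underside; a bystander
- cup: loose paper cup, 82 mm wide, 92 mm tall, origin at the centre of its underside; a bystander
There are look-alikes about, which are no part of the job. Leave any pink or turquoise look-alike of the tape_measure alone.

How it is judged:
On the way, in this order (a step that is already met when the one before it is completed fails the run):
1. the hook hangs outside the blue-topped rim, below its top, the case inside the pan and unlocked (x of hook in the frame of blue_rim above -0.002 m and z of hook in the frame of blue_rim below -0.002 m and x of tape_measure in the frame of blue_rim below -0.035 m and value of joint tape_lock below 0.002 m and y of hook in the frame of blue_rim between -0.08 and 0.08 m), for 0.1 s.
2. the tape is drawn out at least 130 mm from the hooked rim, still unlocked (x of hook in the frame of blue_rim above -0.002 m and z of hook in the frame of blue_rim below -0.002 m and x of hook in the frame of tape_measure above 0.191 m and value of joint tape_lock below 0.002 m and y of hook in the frame of blue_rim between -0.08 and 0.08 m), for 0.2 s.
3. the lock button is down (value of joint tape_lock above 0.0043 m), for 0.2 s.
At the end, for the whole second after the job is handed in: Hook outside the blue-topped rim, within 8 mm of its outer face, 2 mm or more below its top; case upright, still, on the pan floor, within 0.2 rad of the pan's length, its back within 15 mm of the plain rim; lock down over 4.3 mm; robot clear (x of hook in the frame of blue_rim between -0.002 and 0.008 m and z of hook in the frame of blue_rim below -0.002 m and y of hook in the frame of blue_rim between -0.08 and 0.08 m and x of tape_measure in the frame of plain_rim below 0.054 m and z of tape_measure in the frame of pan below 0.006 m and angle between tape_measure's own z axis and vertical below 0.1 rad and angle between the x axis of tape_measure and the x axis of pan, either way round below 0.2 rad and value of joint tape_lock above 0.0043 m and linear speed of tape_measure below 0.01 m/s); the robot touches nothing.
It fails at once if the muffin or the cup is shifted by more than 30 mm (distance of any of muffin, cup from where it was at the start of the episode above 0.03 m).
It also fails if it takes over 48 s, if anything falls off the work surface, if the arm or the gripper's body presses on something with over 40 N, if the wrist force passes 120 N, or if a joint passes its speed limit or range.

## Working session

There is one attempt and no reset: what is moved stays moved. The work goes in short steps, Python scripts to look and compute and a shell command to move; the robot and the scene stay as the last step left them, time stands still between calls to the robot, and variables do not carry over. Pictures are saved under pics/ and viewed, at most 10 in all, crops included, and the job is handed in when it is done.

```bash
mkdir -p pics; ls; python3 - <<'E'
from rig import robot, vision, job
import cv2, numpy as np
ims=[]
for c in("scene","top"):
    d=vision.camera(c); ims.append(d["frame"])
    print(c,d["K"].tolist(),np.round(d["cam_to_world"],4).tolist())
    for l in("tape_measure","pan","tape_lock","hook","muffin","cup"):
        print(l,[(np.round(r["point"]).tolist(),round(r["conf"],2)) for r in vision.look_for(c,l)])
    cv2.imwrite(f"pics/{c}0.png",cv2.cvtColor(d["frame"],cv2.COLOR_RGB2BGR))
o=robot.get_obs();print(o)
E
```

```text
pics
scene [[404.50242357159317, 0.0, 290.70344841609386], [0.0, 404.50242357159317, 209.46513727386807], [0.0, 0.0, 1.0]] [[-0.8619, -0.2343, 0.4497, 0.0993], [-0.5069, 0.3789, -0.7743, 0.7106], [0.0111, -0.8953, -0.4453, 0.563], [0.0, 0.0, 0.0, 1.0]]
tape_measure [([233.0, 371.0], 0.87), ([265.0, 361.0], 0.71), ([184.0, 373.0], 0.66), ([290.0, 243.0], 0.5)]
pan [([288.0, 243.0], 0.84)]
tape_lock [([250.0, 365.0], 0.59), ([176.0, 376.0], 0.52), ([194.0, 344.0], 0.5)]
hook [([216.0, 343.0], 0.44), ([198.0, 384.0], 0.42)]
muffin [([200.0, 279.0], 0.8)]
cup []
top [[531.6505491776715, 0.0, 279.2189520892347], [0.0, 531.6505491776715, 208.6398669946049], [0.0, 0.0, 1.0]] [[0.4195, -0.8549, 0.3052, 0.0789], [-0.9077, -0.3929, 0.1471, -0.3413], [-0.0058, -0.3387, -0.9409, 1.6212], [0.0, 0.0, 0.0, 1.0]]
tape_measure [([296.0, 392.0], 0.76), ([259.0, 332.0], 0.55)]
pan [([195.0, 221.0], 0.56)]
tape_lock []
hook [([298.0, 373.0], 0.53)]
muffin [([259.0, 332.0], 0.73)]
cup [([256.0, 332.0], 0.67), ([139.0, 269.0], 0.57)]
{'time': 0.7, 'q': array([-1.43952101e+00,  5.27458304e-01,  1.43268540e+00, -6.64227462e-06,
        1.18139430e+00, -1.78503400e-01]), 'joint_velocities': array([-0.00034105, -0.00183612, -0.00041267,  0.00050632, -0.00165279,
        0.00061108]), 'joint_torque': array([ 2.75057882e-04, -4.39860964e+01, -1.76950854e+01,  6.34944392e-02,
        5.04335796e-02, -2.88774811e-05]), 'position': array([ 0.19055266, -0.59523123,  0.2305787 ]), 'tool_rot': array([ 9.88028411e-01,  1.54272029e-01, -3.71680645e-06,  2.72418880e-05]), 'ft_force': array([ 0.53689855, -0.33844376,  0.04036564]), 'moment': array([-0.00870583, -0.04256922,  0.00553834]), 'grip_force': 0.0, 'grip_width': 0.0868178583619785}
```

View pics/scene0.png

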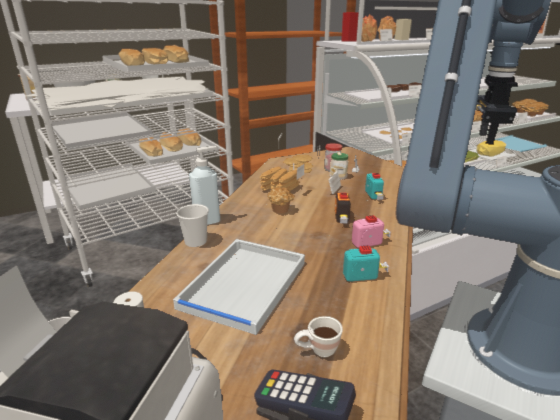

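View pics/top0.png

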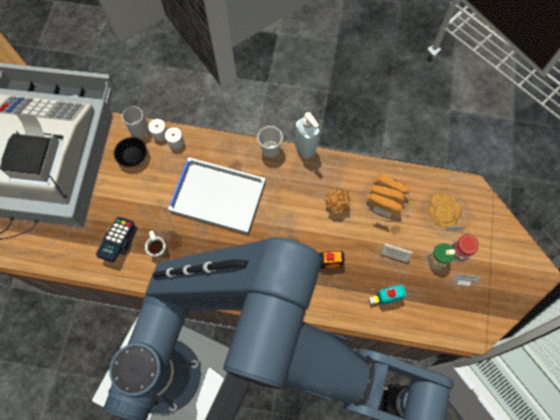

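The scene view shows four tape measures: black/orange at (207,343), pink (232,369), turquoise (264,361) and turquoise (185,375). The black one fits the description; in the top view it is at (259,332). The pan's blue end is at the left of the top view.

```bash
cat > h.py <<'E'
from rig import robot, vision, job
import cv2, numpy as np
from scipy.spatial.transform import Rotation as R
def px2w(d,r,c,z,T=None):
    T=d["cam_to_world"] if T is None else T
    v=T[:3,:3]@np.linalg.inv(d["K"])@np.array([c,r,1.]); o=T[:3,3]
    return o+v*(z-o[2])/v[2]
E
python3 - <<'E'
from h import *
s=vision.camera("scene");t=vision.camera("top")
a=cv2.resize(s["frame"][180:245,300:400],None,fx=4,fy=4,interpolation=cv2.INTER_CUBIC)
b=cv2.resize(t["frame"][240:280,300:360],None,fx=6,fy=6,interpolation=cv2.INTER_CUBIC)
c=cv2.resize(t["frame"][150:240,160:275],None,fx=3,fy=3,interpolation=cv2.INTER_CUBIC)
im=np.zeros((530,800,3),np.uint8); im[:260,:400]=a; im[:240,410:770]=b; im[260:530,:345]=c
cv2.imwrite("pics/crop1.png",im[...,::-1])
print("scene black",px2w(s,207,343,.04),"top",px2w(t,259,332,.06))
for r,c in ((160,188),(206,170),(231,248),(178,265)): print(px2w(t,r,c,.026))
print("cup",px2w(t,140,269,.05),"muffin",px2w(t,202,338,.04), "teal",px2w(t,295,392,.05), "pink",px2w(s,232,369,.04),"teal",px2w(s,264,361,.04))
E
```

```text
scene black [ 0.50452898 -0.2940462   0.04      ] top [ 0.50528304 -0.30968917  0.06      ]
[0.62554794 0.25322979 0.026     ]
[0.45863473 0.22922948 0.026     ]
[ 0.48761921 -0.03417223  0.026     ]
[ 0.67332663 -0.00541116  0.026     ]
cup [0.79271405 0.03567518 0.05      ] muffin [ 0.69005805 -0.25426294  0.04      ] teal [ 0.48124081 -0.51358284  0.05      ] pink [ 0.38551012 -0.19247553  0.04      ] teal [ 0.34808734 -0.04165803  0.04      ]
```

View pics/crop1.png

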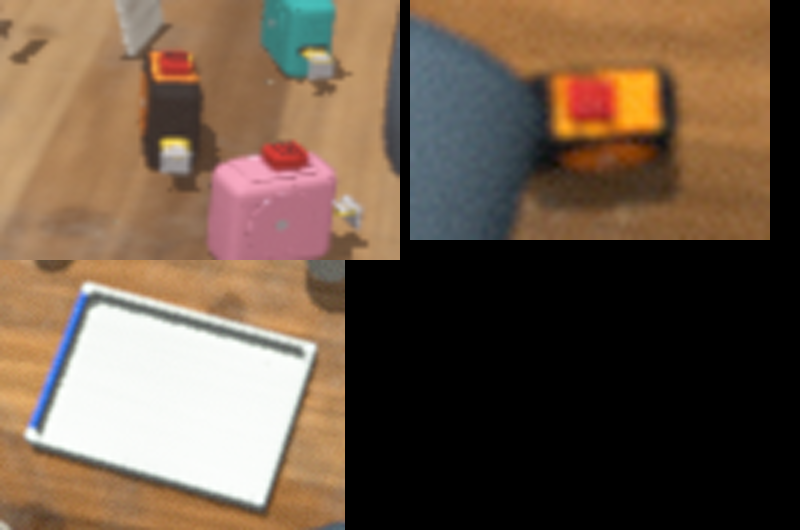

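Close crop confirms it: black case, orange top, red button up, with the hook facing the scene camera (world +y). Approaching it at height.

```bash
python3 -m handwheel '[[0.97,-0.43,0,-0.214],[0.97,-0.43,0,-0.214],[0.97,-0.43,0,-0.214],[0.97,-0.43,0,-0.214],[0.97,-0.43,0,-0.214],[0.97,-0.43,0,-0.214],[0.97,-0.43,0,-0.214],[0.97,-0.43,0,-0.214],[0.97,-0.43,0,-0.214],[0.97,-0.43,0,-0.214],[0.97,-0.43,0,-0.214],[0.97,-0.43,0,-0.214],[0.97,-0.43,0,-0.214],[0.97,-0.43,0,-0.214]]' 100
python3 - <<'E'
from h import *
o=robot.get_obs(); d=vision.camera("wrist"); print(o["position"],o["tool_rot"],d["hand_eye"].round(4).tolist(),d["K"].tolist())
t=vision.camera("top")
cv2.imwrite("pics/w1.png",np.hstack([cv2.resize(d["frame"],(400,300)),cv2.resize(t["frame"],(400,300))])[...,::-1])
T=np.eye(4);T[:3,:3]=R.from_quat(o["tool_rot"]).as_matrix();T[:3,3]=o["position"];T=T@d["hand_eye"]
for l in("tape_measure","tape_lock","hook"):
  for r in vision.outline_of("wrist",l): print(l,np.round(r["point"]),round(r["conf"],2),r["mask"].sum(),px2w(d,*r["point"],.07,T))
# pan fit from top
hsv=cv2.cvtColor(t["frame"],cv2.COLOR_RGB2HSV)
for r in vision.outline_of("top","pan")[:1]:
  m=r["mask"].astype(np.uint8); c=max(cv2.findContours(m,0,1)[0],key=cv2.contourArea)
  P=np.array([px2w(t,q[0][1],q[0][0],.026)[:2] for q in c],np.float32)
  print("pan",r["conf"],cv2.minAreaRect(P))
E
```

```text
time: 1.97
position: [0.4283, -0.3838, 0.2306]
tool_rot: [0.678, 0.735, 0.0, 0.0]
ft_force: [0.1, 0.5, 1.0]
grip_width: 0.0868
grip_force: 0.0
[ 0.4282768  -0.38380363  0.23058071] [6.77838446e-01 7.35210881e-01 4.33086247e-06 3.44315900e-05] [[-0.0008, -0.9615, -0.2749, 0.075], [1.0, -0.0009, 0.0005, -0.0007], [-0.0008, -0.2749, 0.9615, -0.1531], [0.0, 0.0, 0.0, 1.0]] [[334.2641265954413, 0.0, 273.51757861122513], [0.0, 334.2641265954413, 208.367118939764], [0.0, 0.0, 1.0]]
tape_measure [115. 360.] 0.8 4708 [ 0.50014635 -0.30464963  0.07      ]
tape_measure [283. 314.] 0.79 1927 [ 0.47732119 -0.4753082   0.07      ]
tape_measure [ 21. 235.] 0.76 2087 [ 0.38333793 -0.23742432  0.07      ]
tape_lock [317. 317.] 0.83 296 [ 0.48558971 -0.51552414  0.07      ]
tape_lock [113. 374.] 0.61 792 [ 0.5125586  -0.30181799  0.07      ]
hook [ 66. 342.] 0.9 476 [ 0.47806545 -0.2653838   0.07      ]
hook [256. 287.] 0.73 399 [ 0.44678412 -0.44715341  0.07      ]
hook [ 34. 214.] 0.57 566 [ 0.3657272  -0.24938903  0.07      ]
pan 0.84 ((0.5913984179496765, 0.03789053112268448), (0.15238288044929504, 0.11809887737035751), 9.519301414489746)
```

View pics/w1.png

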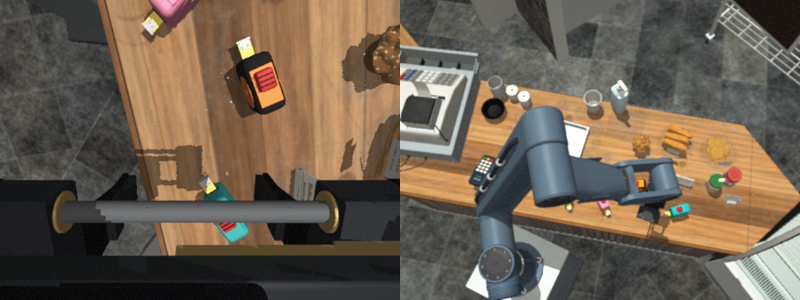

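```bash
python3 - <<'E'
from h import *
o=robot.get_obs(); d=vision.camera("wrist")
T=np.eye(4);T[:3,:3]=R.from_quat(o["tool_rot"]).as_matrix();T[:3,3]=o["position"];T=T@d["hand_eye"]
f=d["frame"]; hsv=cv2.cvtColor(f,cv2.COLOR_RGB2HSV); roi=np.zeros(f.shape[:2],bool); roi[40:165,310:420]=1
def cen(m,z):
    r,c=np.nonzero(m&roi); return px2w(d,r.mean(),c.mean(),z,T),len(r)
H,S,V=hsv[...,0].astype(int),hsv[...,1],hsv[...,2]
red=((H<5)|(H>172))&(S>140)&(V>60); yel=(H>22)&(H<36)&(S>140)&(V>110); grey=(S<50)&(V>150)
a,n=cen(red,.08);b,m=cen(yel,.028);g,k=cen(grey,.025)
print(a,n,b,m,g,k); v=b-a; print("ang",np.degrees(np.arctan2(v[1],v[0])),np.degrees(np.arctan2(g[1]-a[1],g[0]-a[0])), np.linalg.norm(v[:2]))
cv2.imwrite("pics/w2.png",cv2.resize(f[40:165,300:430],None,fx=4,fy=4)[...,::-1])
E
```

```text
[ 0.50683684 -0.30061256  0.08      ] 614 [ 0.48375502 -0.26489554  0.028     ] 39 [ 0.48508718 -0.2541594   0.025     ] 232
ang 122.8722149252309 115.08927682672548 0.04252617334862689
```

View pics/w2.png

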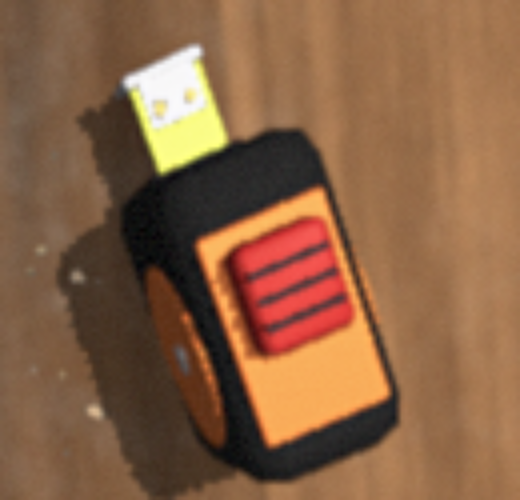

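The crop shows the orange top plate: front edge mid ≈ crop (260,213), rear mid ≈ (330,425), hook tip (163,67).

```bash
python3 - <<'E'
from h import *
o=robot.get_obs(); d=vision.camera("wrist")
T=np.eye(4);T[:3,:3]=R.from_quat(o["tool_rot"]).as_matrix();T[:3,3]=o["position"];T=T@d["hand_eye"]
w=lambda x,y,z: px2w(d,40+y/4,300+x/4,z,T)
P=[w(195,240,.068),w(325,187,.068),w(392,402,.068),w(268,448,.068)]
f=(P[0]+P[1])/2;b=(P[2]+P[3])/2;v=f-b
hk=w(163,67,.027);lk=w(287,285,.08)
print(np.round(P,4)); print("c",(f+b)/2,"len",np.linalg.norm(v),"ang",np.degrees(np.arctan2(v[1],v[0])),"hook",hk,"lock",lk)
u=hk-lk;print("ang2",np.degrees(np.arctan2(u[1],u[0])),np.hypot(u[0],u[1]))
a=np.arctan2(v[1],v[0]); org=lk-np.array([np.cos(a),np.sin(a),0])*.006; print("org from lock",org)
M=T[:3,:3]@np.eye(3); Rt=R.from_quat(o["tool_rot"]).as_matrix(); print("tool x ang",np.degrees(np.arctan2(Rt[1,0],Rt[0,0])),"shift",(Rt.T@(org-o["position"]))/.3)
E
```

```text
[[ 0.4881 -0.2924  0.068 ]
 [ 0.5153 -0.2789  0.068 ]
 [ 0.5388 -0.3242  0.068 ]
 [ 0.5118 -0.337   0.068 ]]
c [ 0.51348601 -0.30814557  0.068     ] len 0.05075254256287368 ang 117.73785642572022 hook [ 0.48308399 -0.2508186   0.027     ] lock [ 0.5068803  -0.30068601  0.08      ]
ang2 115.51008276423107 0.05525416176049505
org from lock [ 0.50967286 -0.30599653  0.08      ]
tool x ang 94.75405082642807 shift [0.23586195 0.29183857 0.5018737 ]
```

```bash
python3 -m handwheel '[[0.236,0.292,0,-0.0604],[0.236,0.292,0,-0.0604],[0.236,0.292,0,-0.0604],[0.236,0.292,0,-0.0604],[0.236,0.292,0.1,-0.0604],[0.236,0.292,0.2,-0.0604],[0.236,0.292,0.3,-0.0604],[0.236,0.292,0.4,-0.0604],[0.236,0.292,0.5,-0.0604],[0.236,0.292,0.57,-0.0604],[0.236,0.292,0.63,-0.0604],[0.236,0.292,0.665,-0.0604],[0.236,0.292,0.665,-0.0604]]' 100 && python3 -m handwheel '[[0,0,0,0],[0,0,0,0],[0,0,0,0],[0,0,0,0],[0,0,0,0],[0,0,0,0],[0,0,0,0],[0,0,0,0]]' 0 35
```

```text
time: 3.45
position: [0.5083, -0.3051, 0.0287]
tool_rot: [0.526, 0.85, 0.0, -0.002]
ft_force: [0.5, 1.6, -0.3]
grip_width: 0.0871
grip_force: 0.0
time: 4.12
position: [0.5107, -0.3058, 0.0314]
tool_rot: [0.526, 0.85, 0.0, 0.001]
ft_force: [4.7, 1.7, 0.1]
grip_width: 0.0418
grip_force: 2.0
```

```bash
python3 -m handwheel '[[0,0,0,0],[0,0,0,0],[0,0,-0.1,0],[0,0,-0.2,0],[0,0,-0.3,0],[0,0,-0.4,0],[0,0,-0.5,0],[0,0,-0.5,0]]' 0 35; python3 - <<'E'
from h import *
t=vision.camera("top"); f=cv2.imread("pics/top0.png")
P=np.array([px2w(t,r,c,.026)[:2] for r,c in ((158.7,188.3),(209.3,170.7),(232.7,248.3),(178.7,265))])
print(P.round(4)); c=P.mean(0); v=P[:2].mean(0)-P[2:].mean(0); print("c",c,np.linalg.norm(v),np.degrees(np.arctan2(v[1],v[0])),np.linalg.norm(P[0]-P[1]))
o=robot.get_obs(); Rt=R.from_quat(o["tool_rot"]).as_matrix(); print(o["position"],o["grip_width"],o["grip_force"],np.degrees(np.arctan2(Rt[1,0],Rt[0,0])))
tgt=np.r_[c,0]; print((Rt.T@(tgt-o["position"]))/.3)
E
```

```text
time: 4.78
position: [0.5114, -0.3076, 0.1855]
tool_rot: [0.526, 0.851, -0.001, 0.004]
ft_force: [1.2, -1.9, -5.9]
grip_width: 0.0399
grip_force: 34.8
[[ 0.6301  0.2546]
 [ 0.4497  0.2218]
 [ 0.483  -0.0375]
 [ 0.6711 -0.0065]]
c [0.55848163 0.10809963] 0.26277550374150377 98.11977369608356 0.18337014234209958
[ 0.51041993 -0.30676614  0.18271264] 0.03977844011493896 34.84796808566898 116.54859754000783
[1.16816589 0.76076969 0.60464004]
```

```bash
python3 -m handwheel '[[0.08,0.05,0,0.005],[0.18,0.117,0,0.01],[0.28,0.182,0,0.02],[0.38,0.247,0,0.03],[0.48,0.312,0,0.04],[0.58,0.377,0,0.05],[0.68,0.442,0,0.05],[0.78,0.507,0,0.05],[0.88,0.572,0,0.05],[0.95,0.62,0,0.05],[1,0.65,0,0.05],[1,0.65,0,0.05]]' && python3 -m handwheel '[[0.08,0.04,0,0],[0.13,0.08,0,0],[0.18,0.12,0,0],[0.21,0.14,0,0],[0.21,0.14,0,0],[0.21,0.14,0,0],[0.21,0.14,0,0]]' && python3 - <<'E'
from h import *
o=robot.get_obs(); d=vision.camera("wrist"); print(o["position"],o["tool_rot"],o["time"])
np.savez("w3.npz",p=o["position"],q=o["tool_rot"],f=d["frame"])
cv2.imwrite("pics/w3.png",d["frame"][...,::-1])
E
```

```text
time: 5.83
position: [0.5472, 0.0538, 0.1776]
tool_rot: [0.651, 0.759, -0.002, -0.004]
ft_force: [-0.6, -0.3, -7.8]
grip_width: 0.0402
grip_force: 34.8
time: 6.42
position: [0.5808, 0.1172, 0.1796]
tool_rot: [0.653, 0.758, -0.002, -0.001]
ft_force: [-0.6, -0.1, -7.3]
grip_width: 0.0398
grip_force: 34.8
[0.58079932 0.11720767 0.17961175] [ 0.65262292  0.75767996 -0.00172329 -0.00119806] 6.4167
```

View pics/w3.png

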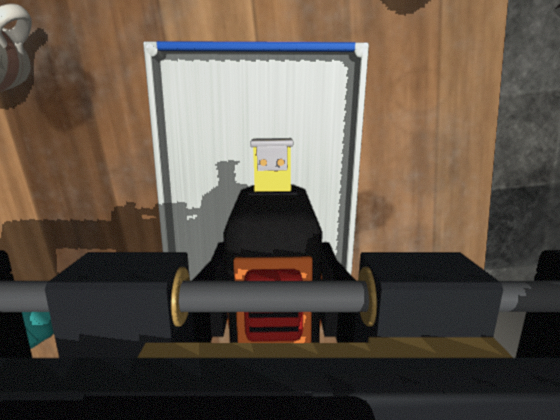

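Wrist view: the blue rim runs from (43,147) to (44,367), and the hook tip is at (142,272).

```bash
cat > blue.py <<'E'
from h import *
def tool(p,q):
    T=np.eye(4);T[:3,:3]=R.from_quat(q).as_matrix();T[:3,3]=p;return T
def blue(d,f,Tt):
    T=Tt@d["hand_eye"]; hsv=cv2.cvtColor(f,cv2.COLOR_RGB2HSV)
    m=((hsv[...,0]>100)&(hsv[...,0]<130)&(hsv[...,1]>150)&(hsv[...,2]>70)); m[140:]=0
    r,c=np.nonzero(m); cs=np.arange(c.min()+6,c.max()-5)
    rm=np.array([r[c==k].min() for k in cs]); cc=np.polyfit(cs,rm-.5,1)
    e=[px2w(d,np.polyval(cc,k),k,.026,T) for k in (c.min()-.5,c.max()+.5)]
    mid=(e[0]+e[1])/2; v=e[1]-e[0]; a=np.arctan2(v[1],v[0])+np.pi/2
    return mid,a,np.linalg.norm(v)
E
python3 - <<'E'
from blue import *
d=vision.camera("wrist"); z=np.load("w3.npz"); Tt=tool(z["p"],z["q"])
mid,a,L=blue(d,z["f"],Tt); print("blue mid",mid,"axis deg",np.degrees(a),"len",L)
T=Tt@d["hand_eye"]
hk=px2w(d,141,272,z["p"][2]-.031+.027,T); print("hook tool frame",Tt[:3,:3].T@(hk-z["p"]))
ta=np.degrees(np.arctan2(Tt[1,0],Tt[0,0])); print("tool ang",ta)
ax=np.array([np.cos(a),np.sin(a),0]); pc=mid-ax*.133; print("pan centre",pc)
p=z["p"]; rel=p-mid; lat=np.array([-ax[1],ax[0],0]); print("tcp rel blue along,lat",rel@ax,rel@lat)
E
```

```text
blue mid [0.5452015  0.24536362 0.026     ] axis deg 98.10848501006338 len 0.16543809724878059
hook tool frame [ 0.06255314 -0.00135478  0.00397856]
tool ang 98.52053106201929
pan centre [0.56396086 0.11369325 0.026     ]
tcp rel blue along,lat -0.13189574680874244 -0.01716581989737842
```

```bash
python3 -m handwheel '[[0.08,-0.02,0,0],[0.16,-0.04,0,0],[0.22,-0.057,0,0],[0.265,-0.057,0.1,0],[0.265,-0.057,0.19,0],[0.265,-0.057,0.28,0],[0.265,-0.057,0.34,0],[0.265,-0.057,0.375,0],[0.265,-0.057,0.375,0],[0.265,-0.057,0.375,0],[0.265,-0.057,0.375,0]]' && python3 - <<'E'
from blue import *
o=robot.get_obs(); d=vision.camera("wrist"); p,q=o["position"],o["tool_rot"]
np.savez("w4.npz",p=p,q=q,f=d["frame"]); Tt=tool(p,q); print(p,q,o["time"])
mid,a,L=blue(d,d["frame"],Tt); print("blue mid",mid,np.degrees(a),L,"in tool",Tt[:3,:3].T@(mid-p), np.degrees(np.arctan2(Tt[1,0],Tt[0,0])))
cv2.imwrite("pics/w4.png",d["frame"][:260,:,::-1])
E
```

```text
time: 7.43
position: [0.5551, 0.1942, 0.0699]
tool_rot: [0.653, 0.758, 0.001, 0.001]
ft_force: [0.8, 0.1, -7.1]
grip_width: 0.0397
grip_force: 34.8
[0.55511602 0.19418406 0.06988829] [0.65275271 0.75756952 0.00114939 0.00099959] 7.4333Traceback (most recent call last):
  File "<stdin>", line 4, in <module>
  File "blue.py", line 7, in blue
    r,c=np.nonzero(m); cs=np.arange(c.min()+6,c.max()-5)
                                    ~~~~~^^
    return umr_minimum(a, axis, None, out, keepdims, initial, where)
ValueError: zero-size array to reduction operation minimum which has no identity
```

```bash
sed -i 's/m\[140:\]=0/m[240:]=0/' blue.py; python3 - <<'E'
from blue import *
d=vision.camera("wrist"); z=np.load("w4.npz"); p,q,f=z["p"],z["q"],z["f"]; Tt=tool(p,q)
cv2.imwrite("pics/w4.png",f[:260,:,::-1])
mid,a,L=blue(d,f,Tt); print("blue mid",mid,np.degrees(a),L,"in tool",Tt[:3,:3].T@(mid-p), np.degrees(np.arctan2(Tt[1,0],Tt[0,0])))
E
```

```text
Traceback (most recent call last):
  File "blue.py", line 8, in blue
    rm=np.array([r[c==k].min() for k in cs]); cc=np.polyfit(cs,rm-.5,1)
                 ~~~~~~~~~~~^^
ValueError: zero-size array to reduction operation minimum which has no identity
```

View pics/w4.png

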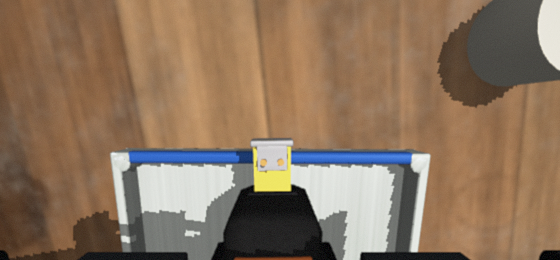

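Wrist view: the hook (138–146, 272) stands ahead of the blue rim, whose outer edge is at row ≈151 from column 111 to 430.

```bash
python3 - <<'E'
from blue import *
d=vision.camera("wrist"); z=np.load("w4.npz"); p,q,f=z["p"],z["q"],z["f"]; Tt=tool(p,q); T=Tt@d["hand_eye"]
hsv=cv2.cvtColor(f,cv2.COLOR_RGB2HSV); m=((hsv[...,0]>100)&(hsv[...,0]<130)&(hsv[...,1]>150)&(hsv[...,2]>50)); m[200:]=0
for k in (140,180,220,320,360,400):
    r=np.nonzero(m[:,k])[0]; e=px2w(d,r.min()-.5,k,.026,T); i=px2w(d,r.max()+.5,k,.026,T); print(k,r.min(),r.max(),(Tt[:3,:3].T@(e-p)).round(4),(Tt[:3,:3].T@(i-p)).round(4))
for c,r in ((111,153),(430,155)): print((Tt[:3,:3].T@(px2w(d,r,c,.026,T)-p)).round(4))
for r in (138,146): print("hook",(Tt[:3,:3].T@(px2w(d,r,272,p[2]-.002,T)-p)).round(4))
o=robot.get_obs();print(o["position"])
E
```

```text
140 151 162 [ 0.054  -0.0785  0.0436] [ 0.047  -0.0793  0.0436]
180 151 162 [ 0.054  -0.0552  0.0437] [ 0.047  -0.0558  0.0437]
220 152 162 [ 0.0534 -0.0319  0.0438] [ 0.0469 -0.0322  0.0438]
320 152 162 [0.0533 0.0266 0.044 ] [0.0469 0.0268 0.044 ]
360 152 162 [0.0533 0.05   0.044 ] [0.0468 0.0504 0.044 ]
400 152 163 [0.0532 0.0734 0.0441] [0.0462 0.0741 0.0441]
[ 0.0526 -0.0956  0.0436]
[0.0512 0.0913 0.0442]
hook [ 0.0641 -0.0014  0.002 ]
hook [ 0.0605 -0.0014  0.002 ]
[0.55488338 0.19437789 0.07009578]
```

Hook clears the outer face by about 7.5 mm and the case front clears the inside by 8 mm. Lowering straight down.

```bash
python3 -m handwheel '[[0,0,0.03,0],[0,0,0.06,0],[0,0,0.09,0],[0,0,0.11,0],[0,0,0.118,0],[0,0,0.118,0],[0,0,0.118,0],[0,0,0.118,0]]'; python3 - <<'E'
from blue import *
t=vision.camera("wrist"); o=robot.get_obs(); print(o["position"],o["tool_rot"],o["ft_force"])
s=vision.camera("scene")["frame"]
cv2.imwrite("pics/s5.png",np.hstack([cv2.resize(s[230:340,160:320],(480,330)),cv2.resize(t["frame"],(320,330))])[...,::-1])
E
```

```text
time: 8.25
position: [0.5528, 0.1943, 0.0333]
tool_rot: [0.652, 0.758, -0.001, -0.001]
ft_force: [-2.8, -0.5, -0.2]
grip_width: 0.0398
grip_force: 34.9
[0.55282919 0.1943038  0.03325833] [ 6.52455909e-01  7.57826174e-01 -6.70560998e-04 -5.72539416e-04] [-3.71947672 -0.76647922  2.25503102]
```

View pics/s5.png

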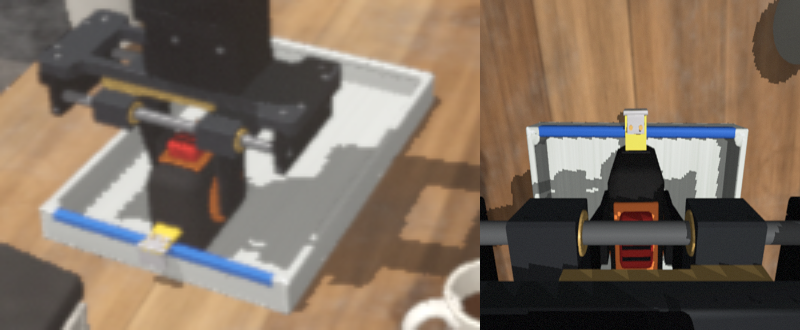

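Hook hangs outside the blue rim. Backing the case away.

```bash
python3 -m handwheel '[[-0.02,0,-0.004,0],[-0.06,0,-0.004,0],[-0.1,0,-0.004,0],[-0.14,0,-0.004,0],[-0.18,0,-0.004,0],[-0.22,0,-0.004,0],[-0.26,0,-0.004,0],[-0.3,0,-0.004,0],[-0.34,0,-0.004,0],[-0.38,0,-0.004,0],[-0.42,0,-0.004,0],[-0.46,0,-0.004,0],[-0.5,0,-0.004,0],[-0.53,0,-0.004,0],[-0.545,0,-0.004,0],[-0.545,0,-0.004,0],[-0.545,0,-0.004,0],[-0.545,0,-0.004,0]]'; python3 - <<'E'
from blue import *
w=vision.camera("wrist"); o=robot.get_obs(); print(o["position"],o["tool_rot"],o["ft_force"])
s=vision.camera("scene")["frame"]
cv2.imwrite("pics/s6.png",np.hstack([cv2.resize(s[220:340,160:320],(440,330)),cv2.resize(w["frame"],(360,330))])[...,::-1])
E
```

```text
time: 9.85
position: [0.5776, 0.0331, 0.0343]
tool_rot: [0.652, 0.758, -0.0, -0.0]
ft_force: [0.7, 1.8, -6.5]
grip_width: 0.0398
grip_force: 34.9
[0.57766171 0.03330055 0.03430815] [ 6.52302428e-01  7.57958760e-01 -4.17237617e-05 -2.40938808e-04] [-0.09127204  2.24339424 -6.78293888]
```

View pics/s6.png

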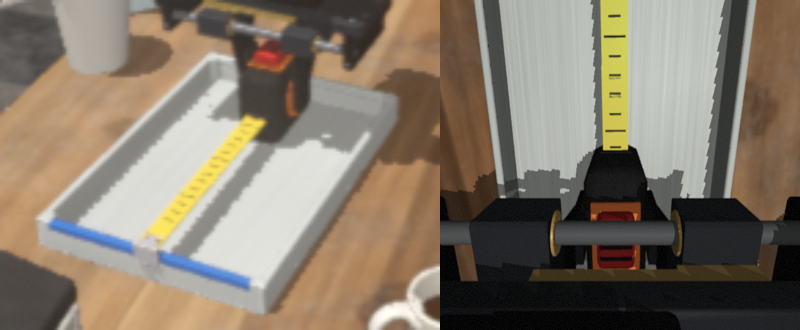

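Tape is drawn out, with the hook on the blue rim in the scene crop (148,255) and the case near the plain end. Last 3 mm back, lower onto the floor, check the force, then release.

```bash
python3 -m handwheel '[[-0.005,0,0,0],[-0.01,0,0,0],[-0.01,0,0.003,0],[-0.01,0,0.005,0],[-0.01,0,0.005,0],[-0.01,0,0.005,0]]' && python3 -m handwheel '[[0,0,0,0],[0,0,0,0],[0,0,0,0],[0,0,0,0],[0,0,0,0],[0,0,0,0],[0,0,0,0]]' 100 && python3 -m handwheel '[[0,0,-0.05,0],[0,0,-0.12,0],[0,0,-0.2,0],[0.02,0,-0.27,0],[0.02,0,-0.27,0],[0.02,0,-0.27,0]]' && python3 -m handwheel '[[0,0,0,0],[0,0,0,0],[0,0,0,0],[0,0,0,0],[0,0,0,0],[0,0,0,0],[0,0,0,0],[0,0,0,0],[0,0,0,0],[0,0,0,0],[0,0,0,0]]' 0 20; python3 - <<'E'
from blue import *
w=vision.camera("wrist"); o=robot.get_obs(); p=o["position"];print(p,o["tool_rot"],o["ft_force"])
Tt=tool(p,o["tool_rot"]);T=Tt@w["hand_eye"]
s=vision.camera("scene"); 
cv2.imwrite("pics/s7.png",np.hstack([cv2.resize(s["frame"][220:340,160:320],(440,330)),cv2.resize(w["frame"],(360,330))])[...,::-1])
E
```

```text
time: 10.45
position: [0.5783, 0.0298, 0.0333]
tool_rot: [0.652, 0.758, -0.0, -0.0]
ft_force: [-1.3, 3.2, -0.3]
grip_width: 0.0398
grip_force: 34.9
time: 11.03
position: [0.5785, 0.0296, 0.0329]
tool_rot: [0.653, 0.758, 0.0, 0.0]
ft_force: [-0.8, 0.3, 0.4]
grip_width: 0.0781
grip_force: 0.0
time: 11.53
position: [0.5783, 0.0357, 0.1151]
tool_rot: [0.652, 0.758, 0.001, 0.001]
ft_force: [-0.1, 0.5, -0.5]
grip_width: 0.0867
grip_force: 0.0
time: 12.45
position: [0.5775, 0.0357, 0.1139]
tool_rot: [0.653, 0.758, 0.0, 0.0]
ft_force: [0.7, -0.5, -0.1]
grip_width: 0.0215
grip_force: 0.0
[0.57750199 0.03565063 0.11389695] [6.52527740e-01 7.57764836e-01 2.14023606e-05 3.42968645e-05] [-0.76186817 -0.06564355 -0.0827624 ]
```

View pics/s7.png

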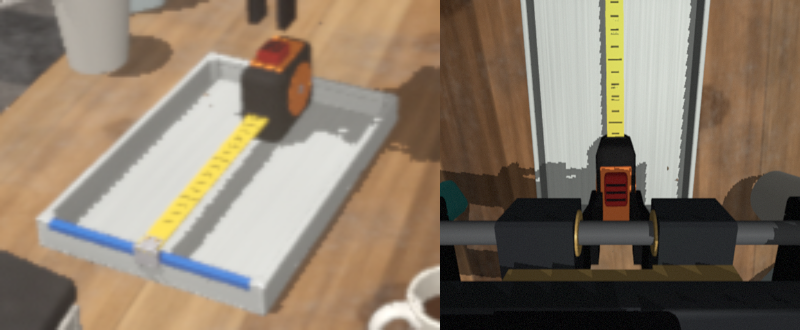

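The case stands by itself near the plain rim, with the tape out and the hook on the rim. I'll finish closing the fingers and check the button's place relative to the tool numerically.

```bash
python3 -m handwheel '[[0,0,0,0],[0,0,0,0],[0,0,0,0],[0,0,0,0],[0,0,0,0],[0,0,0,0]]' 0 20; python3 - <<'E'
from blue import *
o=robot.get_obs(); w=vision.camera("wrist"); p=o["position"];Tt=tool(p,o["tool_rot"]);T=Tt@w["hand_eye"]
hsv=cv2.cvtColor(w["frame"],cv2.COLOR_RGB2HSV); m=((hsv[...,0]<5)|(hsv[...,0]>172))&(hsv[...,1]>130)&(hsv[...,2]>50); m[:150]=0;m[:,:230]=0;m[:,320:]=0
m=cv2.morphologyEx(m.astype(np.uint8),cv2.MORPH_CLOSE,np.ones((7,7)))
n,_,st,ce=cv2.connectedComponentsWithStats(m); i=1+st[1:,4].argmax(); x,y,ww,hh,A=st[i]; print(st[i],ce[i])
for r,c in ((y,ce[i][0]),(y+hh,ce[i][0]),(ce[i][1],x),(ce[i][1],x+ww)): print((Tt[:3,:3].T@(px2w(w,r-.5,c-.5,.081,T)-p)).round(4))
for r in vision.look_for("wrist","tape_lock")[:2]: print(r["conf"],r["point"],(Tt[:3,:3].T@(px2w(w,*r["point"],.082,T)-p)).round(4))
print(p,o["grip_width"],o["ft_force"])
E
```

```text
time: 13.05
position: [0.5775, 0.0356, 0.1138]
tool_rot: [0.653, 0.758, -0.0, -0.0]
ft_force: [-0.8, 1.1, -0.2]
grip_width: 0.0004
grip_force: 0.0
[256 220  36  41 837] [273.07407407 232.12425329]
[ 0.0151 -0.0012  0.0328]
[-0.0109 -0.0013  0.0328]
[ 0.0076 -0.0113  0.0328]
[0.0076 0.0099 0.0328]
0.75 [229.0, 275.6] [0.0096 0.0005 0.0318]
[0.57747211 0.03564858 0.11383881] 0.00036631986395796223 [-0.80352745  1.05097216 -0.16379698]
```

```bash
python3 -m handwheel '[[0.007,-0.003,0.03,0],[0.007,-0.003,0.06,0],[0.007,-0.003,0.075,0],[0.007,-0.003,0.08,0],[0.007,-0.003,0.085,0],[0.007,-0.003,0.09,0],[0.007,-0.003,0.093,0],[0.007,-0.003,0.093,0]]' ; python3 -m handwheel '[[0,0,0.002,0],[0,0,0.004,0],[0,0,0.004,0],[0,0,0.004,0]]'
```

```text
time: 13.82
position: [0.5762, 0.0376, 0.0859]
tool_rot: [0.652, 0.758, 0.0, 0.0]
ft_force: [-0.1, -0.7, -0.3]
grip_width: 0.0006
grip_force: 0.0
time: 14.15
position: [0.5766, 0.0375, 0.0857]
tool_rot: [0.653, 0.758, 0.0, 0.0]
ft_force: [-2.6, 0.8, 8.3]
grip_width: 0.001
grip_force: 3.7
```

```bash
python3 -m handwheel '[[0,0,0.002,0],[0,0,0.003,0],[0,0,0.003,0],[0,0,0.003,0]]'; python3 -m handwheel '[[0,0,0,0],[0,0,0,0],[0,0,0,0]]'
```

```text
time: 14.48
position: [0.5767, 0.0376, 0.0856]
tool_rot: [0.653, 0.758, 0.0, 0.001]
ft_force: [-3.7, -0.6, 12.5]
grip_width: 0.0004
grip_force: 6.1
time: 14.73
position: [0.5767, 0.0376, 0.0856]
tool_rot: [0.652, 0.758, 0.0, 0.001]
ft_force: [-2.8, 0.8, 11.6]
grip_width: 0.0007
grip_force: 6.1
```

The button is at a hard stop (force climbs, no further travel). Lifting off and checking numerically.

```bash
python3 -m handwheel '[[0,0,-0.03,0],[0,0,-0.08,0],[0,0,-0.18,0],[0,0,-0.28,0],[0,0,-0.32,0],[0,0,-0.32,0],[0,0,-0.32,0]]'; python3 - <<'E'
from blue import *
o=robot.get_obs(); w=vision.camera("wrist"); s=vision.camera("scene");p=o["position"];Tt=tool(p,o["tool_rot"]);T=Tt@w["hand_eye"]
hsv=cv2.cvtColor(w["frame"],cv2.COLOR_RGB2HSV); m=((hsv[...,0]<5)|(hsv[...,0]>172))&(hsv[...,1]>130)&(hsv[...,2]>50); m[:100]=0;m[:,:230]=0;m[:,320:]=0
m=cv2.morphologyEx(m.astype(np.uint8),cv2.MORPH_CLOSE,np.ones((7,7)))
n,_,st,ce=cv2.connectedComponentsWithStats(m); i=1+st[1:,4].argmax(); lk=px2w(w,ce[i][1],ce[i][0],.077,T)
ax=np.array([np.cos(np.radians(98.3)),np.sin(np.radians(98.3)),0]); bl=np.array([.5452,.2454,0])
print("lock",st[i],lk,"origin rel blue",(lk-bl)@ax-.006,"(contact -.221, limit -.206)")
# tape strip axis & hook seen by scene camera
f=cv2.cvtColor(s["frame"],cv2.COLOR_RGB2HSV); y=(f[...,0]>22)&(f[...,0]<36)&(f[...,1]>130)&(f[...,2]>110); y[:240]=0;y[330:]=0;y[:,:190]=0;y[:,270:]=0
r,c=np.nonzero(y); k=r>r.max()-3; j=r<r.min()+3
for q in (k,j): print("tape end",px2w(s,r[q].mean(),c[q].mean(),.029))
for l in("hook","tape_measure"): print(l,[(np.round(q["point"]).tolist(),round(q["conf"],2),px2w(s,*q["point"],.025).round(3)) for q in vision.look_for("scene",l)][:4])
print(p,o["ft_force"],o["time"])
E
```

```text
time: 15.32
position: [0.5771, 0.0374, 0.1805]
tool_rot: [0.653, 0.758, 0.001, 0.001]
ft_force: [-1.4, 0.4, -0.2]
grip_width: 0.0005
grip_force: 0.0
lock [260 197  27  31 772] [0.57670045 0.03636215 0.077     ] origin rel blue -0.2173956265812439 (contact -.221, limit -.206)
tape end [0.54425108 0.22774275 0.029     ]
tape end [0.57247028 0.07212698 0.029     ]
hook [([295.0, 218.0], 0.7, array([0.567, 0.201, 0.025])), ([267.0, 383.0], 0.4, array([ 0.306, -0.078,  0.025]))]
tape_measure [([231.0, 371.0], 0.78, array([ 0.392, -0.226,  0.025])), ([186.0, 376.0], 0.77, array([ 0.487, -0.528,  0.025])), ([264.0, 362.0], 0.64, array([ 0.352, -0.065,  0.025])), ([263.0, 254.0], 0.56, array([0.574, 0.063, 0.025]))]
[0.57705417 0.03737781 0.18053295] [-1.36068404  0.44979316 -0.24614476] 15.3167
```

```bash
python3 -c "
from rig import job
print(job.hand_in())"
```

```text
the job is handed in; nothing more can be done
None
```

I handed the job in at about 15 s. The tape is hooked over the blue rim, the case stands an estimated 4 mm from the plain rim, and the robot is clear. The lock was pressed to a hard stop at about 12 N, with the button's travel inferred from that, not measured. The muffin and cup were not touched, and no verdict came back.

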